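# Dock the handheld reader that lies half under the shelf

## Task

The handheld reader lies with its screen end under the low shelf on the left: draw it out by its keypad foot, lay it down flat on the open bench clear of the shelf and let go, then take it again by its screen end and lay it, screen up and foot first, in the empty sloping cradle, with its foot fully home against the cradle's lower stop. Never let the reader fall, let go of it at the end, and leave the other things on the bench where they are.

Things in the scene. Friction and masses are not known exactly. Their poses are not given: they have to be found in the camera images.
- handset_center (a point): Centre of the handheld reader: loose grey slab 130 long x 40 wide x 30 mm thick, 0.15 to 0.3 kg. x axis along its length from foot (keypad, brass contacts on the end face) to head (screen), y across its width, z out of the screen face (up at the start). At the start it lies flat on the bench, foot roughly towards the robot, only the first 45 mm of the foot end out from under the low shelf.
- handset_foot (a point): Centre of the reader's foot end face, 65 mm from its centre, half-way up its thickness. The exposed foot end is the part that the cradle's pocket later encloses, so a grip there blocks the docking.
- handset_head (a point): Centre of the reader's head (screen) end face, 65 mm from its centre.
- riser: Low grey sheet-metal shelf, fixed, 150 deep (x) x 190 wide (y) mm; top 50 mm above the bench, clear height below it 40 mm; open only at the front (-x, towards the robot), walled at sides and back. A small white box, 35 mm high, 130 mm wide, stands on it, beginning 67 mm behind the front edge, a 10 mm knob ahead of it. Origin on the bench under its middle.
- riser_front (a point): Middle of the top of the low shelf's front edge, 50 mm above the bench.
- cradle: The EMPTY charging cradle, black plastic, fixed; base 160 x 85 x 12 mm, origin at its underside centre. x points level from its low (stop) end, which faces roughly towards the robot, to its high end. Its bed rises towards +x at 30 degrees from level. Above the lower 62 mm (the pocket) only a 24 mm wide rib carries the reader: fingers on its sides are free there, but cannot enter the pocket.
- cradle_foot (a point): Where the reader's foot end centre is when fully home: on the face of the lower stop, 15 mm square off the bed. The pocket starts here and is open square to the bed: stop 20 mm high, side walls 62 mm long, 20 mm high, 45 mm apart (2.5 mm a side), then lips flaring out for 9 mm more (mouth about 60 mm). Friction can hold the reader on the slope: it may need pushing down to the stop.
- cradle_head (a point): Where the reader's head end centre is when fully home: 130 mm up the slope from cradle_foot, 15 mm square off the bed.
- cradle_taken: An identical fixed cradle, about 0.2 m to the side of the empty one, already occupied by an identical reader fixed in it. Origin and axes as for the empty cradle. Not to be used.
- mat_center (a point): Centre of a thin flat blue mat on the bench (210 x 120 mm, x axis along its length, too thin to matter), kept free of things: a good place to lay the reader down.
- jar_spot (a point): Small jar with a lid, 44 mm across, 60 mm high; point on its axis 10 mm above the bench. Bystander.
- beaker_spot (a point): Glass beaker, 60 mm across, 75 mm high; point on its axis 10 mm above the bench. Bystander.
- tape_spot (a point): White reel core, 64 mm across, 20 mm high; its centre, 10 mm above the bench. Bystander.
- driver_spot (a point): Screwdriver 150 mm long lying on the bench; point at its middle, x along it. Bystander.
- bottle_spot (a point): Bottle, 60 mm across, 140 mm high; point on its axis 10 mm above the bench. Bystander.
Things that resemble listed ones, but are neither listed nor needed, are in the scene too. Several things look just like the part that bears handset_center: the one meant starts farthest to the robot's right. Leave any red look-alike of the cradle alone.

How it is judged (in metres and radians):
On the way:
1. the reader lies flat and screen up on the bench, wholly clear of the low shelf, not touched by the robot (horizontal distance between handset_center and riser above 0.14 m and height (world z) of handset_center below 0.02 m and angle between handset_center's own z axis and vertical below 0.1 rad and contact force between handset and the fingers below 0.05 N and contact force between handset and the arm below 0.05 N), for 0.1 s.
At the end, for the whole second after the job is handed in: The reader lies screen up in the empty cradle, foot end centre within 7 mm and head end centre within 10 mm of their home points, at rest and released (distance between handset_foot and cradle_foot below 0.007 m and distance between handset_head and cradle_head below 0.01 m and angle between handset_center's own z axis and vertical below 0.75 rad and linear speed of handset below 0.02 m/s and contact force between handset and the fingers below 0.05 N); the robot touches nothing.
It fails at once if the reader falls freely (faster than 0.6 m/s while the fingers do not hold it, a fall of about 2 cm) (linear speed of handset above 0.6 m/s and contact force between handset and the fingers below 0.05 N).
It fails at once if a bystander is moved by more than 25 mm (distance of any of jar_spot, beaker_spot, tape_spot, driver_spot, bottle_spot from where it was at the start of the episode above 0.025 m).
It also fails if it takes over 64 s, if anything falls off the work surface, if the arm or the gripper's body presses on something with over 40 N, if the wrist force passes 120 N, or if a joint passes its speed limit or range.

## Robot

A 6-joint arm with a two-finger parallel gripper is mounted at the origin on the work surface. World frame = base frame: x ahead of the robot, y to its left, z up, the work surface at z = 0. Lengths are in mm, angles in rad, forces in N, time in s.
With the tool pointing down it reaches from about 275 to 775 mm from the base axis. Payload 14.6 kg.
Tool frame: the origin (TCP) lies midway between the tips of the shut fingers; the grasp point (between the pads) lies 19 mm behind it (robot.grasp_offset is the distance from the TCP to the grasp point, in mm); z points along the fingers, y is the direction in which the jaws open and shut (so a half turn about z gives the same grasp; the last joint's range is limited). The gripper opens to 85 mm and grips with 20 to 120 N. Pads are 22 mm wide; open, the fingers measure 114 mm over their backs; the gripper's body (76 mm by 85 mm) begins 54 mm behind the grasp point. The pads swing forward as they close: fully open they stand 13 mm farther back than shut.
Start: joints at [-1.258, 0.263, -0.048, 1.259, 0, 1.415], TCP at [236.73, -468.602, 231.278] pointing down, gripper open.
Joint ranges: [-2.65, 2.65], [-0.89, 1.7], [-1.18, 1.37], [-2.13, 2.11], [-1.35, 1.29], [-3.14, 3.14]. Speed limits (rad/s): [1.89, 1.89, 2.57, 2.79, 3.14, 3.14].

## Interface

Orientations are given as a rotation vector (axis times angle).
In Python, from plant import robot gives the robot as it stands.
- The arm moves only by the tool move_arm, never from a script. Its argument "targets" is text: rows parted by semicolons, each of 7 numbers parted by spaces: the shift along the tool's x, y, z in m, then the turn, a rotation vector about the tool's x, y, z in rad, then the finger opening in m, from 0 to 0.0854. In form: tx ty tz ax ay az fingers; .... A call has 1 to 12 rows; each row is the pose to reach, as a shift and turn from the pose commanded when the call began, along the tool's axes at that moment; what a row does not reach only later rows make up. A row lasts 1/10 s, in which the tool goes at most 50 mm and 8.59 degrees, less where a joint would pass 70% of its speed; a pose out of reach is approached as far as the arm can. A call with a gripper value outside its range is refused whole. The fingers move at their own pace and stop on an object; "squeeze" is the grip in N (left out, the last holds). Time passes only in rows, so rows that repeat a pose let the fingers close. It gives the time, the measured TCP pose, the force and the opening at its end, in the units of the state.
- robot.get_obs(): the state, without advancing time (a new reading comes with each control period).
- robot.read_camera(name): name is "scene" or "top"; returns a dict with "color" (400x640x3 uint8, blue, green, red), "intrinsics" (3x3 intrinsics, pixels), "k1" (the pictures are not rectified: a ray, as slopes to the right and down, at radius r is drawn at 1 + k1 r^2 times it, then the intrinsics apply), "R" (3x3) and "t" (3): a world point X has camera coordinates R X + t. Camera axes: x right, y down, z forward; pixel columns grow to the right and rows downward; lengths in mm; the calibration is good to about 2 mm. A picture is of the moment at which its call begins. There is no depth.
- robot.close_job(): hands the job in, once; it reports no verdict.
The state is a dict: "clock": time; "joint_positions": joint angles; "dq": joint speeds; "joint_torque": joint torques, N m; "tool_pos": TCP position; "tcp_rot": TCP orientation; "wrist_force": force on the tool from outside, world axes, zero at the start; "torque": the same for the moment, N m; "gripper_width": finger opening in mm.
Only numpy, scipy, OpenCV 4.12 (cv2) and the standard library are available. Lean on these libraries where they do the work, as an engineer would, in place of code of your own. Each camera call takes 0.05 s, during which the arm holds its last target. There are 200 camera calls.

## Working session

There is one attempt and no reset: what is moved stays moved. The work goes in short steps, Python scripts to look and compute and a tool call to move; the robot and the scene stay as the last step left them, time stands still between calls to the robot, and variables do not carry over. Pictures are saved under pics/ and viewed, about 8 in all and at most 12, crops included, and the job is handed in when it is done.

Besides the shell and the picture viewer there is one more tool, called after "Emit:" as name(argument=value, ...) on one line, values as JSON. move_arm: Moves the arm, as the interface text tells. Its arguments: {"type":"object","properties":{"targets":{"type":"string"},"squeeze":{"type":"number"}},"required":["targets"]}

```bash
mkdir -p pics; ls; cat > h.py <<'E'
import numpy as np, cv2
from plant import robot
from scipy.spatial.transform import Rotation as Ro
def ray(c,u,v):
    K=np.array(c["intrinsics"],float);k=c["k1"];R=np.array(c["R"]);t=np.array(c["t"])
    d=np.array([(u-K[0,2])/K[0,0],(v-K[1,2])/K[1,1]]);s=d.copy()
    for _ in range(30): s=d/(1+k*(s@s))
    return -R.T@t, R.T@np.array([s[0],s[1],1.])
def onz(c,u,v,z):
    o,d=ray(c,u,v); return o+d*(z-o[2])/d[2]
def pix(c,X):
    K=np.array(c["intrinsics"],float);p=np.array(c["R"])@np.array(X,float)+np.array(c["t"])
    s=p[:2]/p[2]; s=s*(1+c["k1"]*(s@s)); return K[0,0]*s[0]+K[0,2],K[1,1]*s[1]+K[1,2]
def tri(c1,p1,c2,p2):
    A=[];b=[]
    for c,p in((c1,p1),(c2,p2)):
        o,d=ray(c,*p); d/=np.linalg.norm(d);P=np.eye(3)-np.outer(d,d);A.append(P);b.append(P@o)
    return np.linalg.lstsq(np.vstack(A),np.hstack(b),rcond=None)[0]
def rel(pos,Rm,tp=None,tr=None):
    "shift/turn in tool axes (m, rad) from current pose to pos(mm),Rm"
    o=robot.get_obs(); R0=Ro.from_rotvec(o["tcp_rot"] if tr is None else tr); p=np.array(o["tool_pos"] if tp is None else tp)
    return np.round(R0.inv().apply(np.array(pos)-p)/1000,4), np.round((R0.inv()*Ro.from_matrix(Rm)).as_rotvec(),4)
E
python3 - <<'E'
from h import *
for n in("scene","top"):
    c=robot.read_camera(n); cv2.imwrite(f"pics/{n}0.png",c["color"])
    R=np.array(c["R"]);print(n,np.round(-R.T@np.array(c["t"])),np.round(R,2).tolist(),c["intrinsics"],c["k1"])
print(robot.get_obs())
E
```

```text
pics
scene [1101. -502.  908.] [[0.67, 0.75, -0.01], [0.52, -0.47, -0.71], [-0.54, 0.47, -0.7]] [[410.54673725   0.         314.22059032]
 [  0.         410.54673725 196.54786841]
 [  0.           0.           1.        ]] -0.0032082087764039187
top [ 364.    7. 1471.] [[-0.01, -1.0, -0.01], [-1.0, 0.01, -0.08], [0.08, 0.01, -1.0]] [[412.14688497   0.         315.0075389 ]
 [  0.         412.14688497 196.32322636]
 [  0.           0.           1.        ]] -0.0425280085350165
{'clock': 0.1, 'joint_positions': array([-1.25829313e+00,  2.63493160e-01, -4.88590590e-02,  1.25942143e+00,
       -4.74988743e-06,  1.41550600e+00]), 'dq': array([ 0.00025814, -0.00267614,  0.00108005,  0.00161188, -0.00055615,
        0.00180305]), 'joint_torque': array([ 4.63340562e-03, -6.38579178e+01,  3.85064757e+01,  9.86005005e-03,
       -8.22543961e-05,  1.05088205e-05]), 'tool_pos': array([ 236.65318516, -468.35799453,  230.86911573]), 'tcp_rot': array([-3.05510165e+00, -7.27900972e-01,  1.27948871e-04]), 'wrist_force': array([0.64812593, 0.33148842, 0.72292356]), 'torque': array([-0.013752  , -0.0200582 , -0.02578863]), 'gripper_width': 85.20975051271205}
```

View pics/scene0.png

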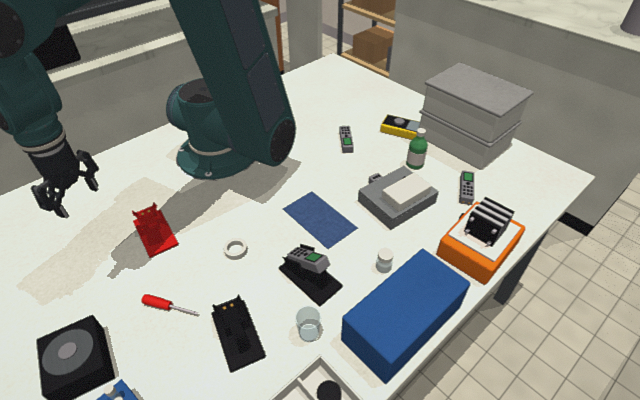

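View pics/top0.png

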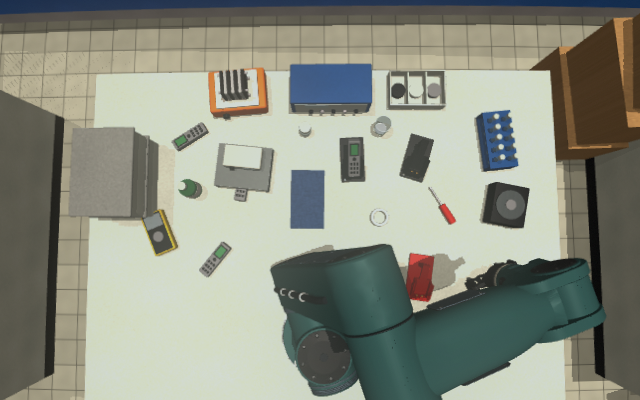

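The scene view shows the shelf at (398,195), the mat at (320,218), the taken cradle at (310,270) and the empty cradle at (237,332). In the top view the shelf is at (244,165) with the reader's foot at (241,195), the mat at (308,199) and the empty cradle at (417,158). I'll zoom in on these.

```bash
python3 - <<'E'
from h import *
t=cv2.imread("pics/top0.png");s=cv2.imread("pics/scene0.png")
def cr(i,x,y,w,h,f): 
    o=cv2.resize(i[y:y+h,x:x+w],None,fx=f,fy=f,interpolation=cv2.INTER_CUBIC)
    for k in range(0,w,10): cv2.line(o,(int(k*f),0),(int(k*f),6 if k%50 else 14),(0,0,255),1)
    for k in range(0,h,10): cv2.line(o,(0,int(k*f)),(6 if k%50 else 14,int(k*f)),(0,0,255),1)
    return o
A=np.hstack([cr(t,205,135,80,60+10,5),cr(t,380,125,80,70,5)])
B=np.hstack([cr(s,350,155,100,75,4),cr(s,195,285,100,90-15,4)])
cv2.imwrite("pics/z1.png",np.vstack([A,B[:250+50]])[:600])
E
```

```text
(no output)
```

View pics/z1.png

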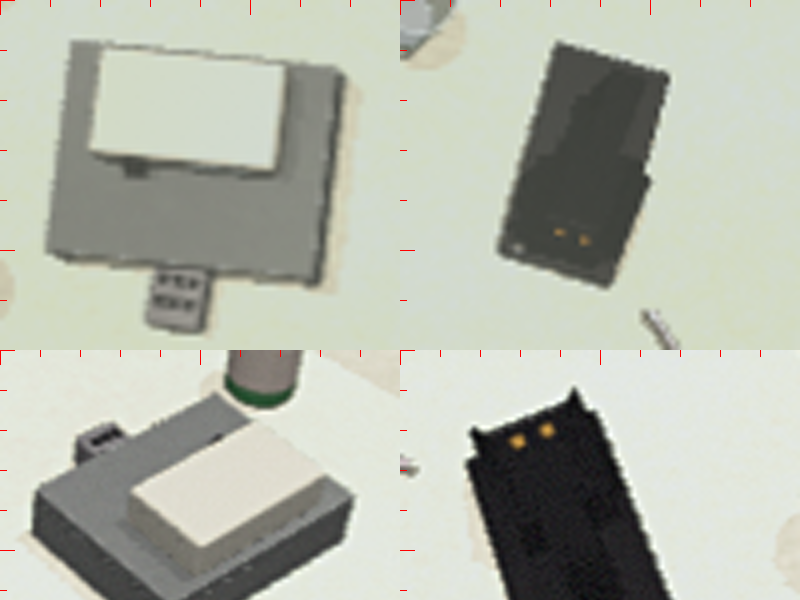

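The crop shows the keypad foot coming out at the shelf's front edge, with its foot corners near (234,200) and (246,201) in the top view. The empty cradle's stop end, with brass pins at about (412,172), faces the robot.

```bash
python3 - <<'E'
from h import *
t=robot.read_camera("top");s=robot.read_camera("scene")
pr=lambda n,x:print(n,np.round(x,1))
for n,p in dict(footL=(234.4,199),footR=(246.2,200.3),exL=(236,188.8),exR=(246.8,189.6)).items(): pr(n,onz(t,*p,30))
for n,p in dict(shL=(214.5,185.3),shR=(267.5,191)).items(): pr(n,onz(t,*p,50))
for n,p in dict(bL=(400,175.6),bR=(422,182.4),tL=(412,133.4),tR=(433.6,140)).items(): pr(n,onz(t,*p,12))
# brass
def brass(c,x,y,w,h):
    i=c["color"][y:y+h,x:x+w].astype(int); m=((i[...,2]-i[...,0])>45).astype(np.uint8)
    n,l,st,ce=cv2.connectedComponentsWithStats(m); return [(ce[k]+[x,y]).round(2) for k in range(1,n)],st[1:,4]
bt=brass(t,405,165,18,13);bs=brass(s,215,298,25,18);print(bt,bs)
a=sorted(bt[0],key=lambda p:p[0]);b=sorted(bs[0],key=lambda p:p[0])
if len(a)==len(b)==2:
    # image right in top = -y; scene right = +x,+y
    for p,q in((a[0],b[1]),(a[1],b[0])): pr("pin",tri(t,p,s,q))
i=t["color"];hsv=cv2.cvtColor(i,cv2.COLOR_BGR2HSV);m=cv2.inRange(hsv,(100,80,30),(125,255,255));m[:160]=0;m[240:]=0;m[:,:280]=0;m[:,335:]=0
c=max(cv2.findContours(m,0,1)[0],key=cv2.contourArea);pr("mat",[onz(t,*p,0)[:2] for p in cv2.boxPoints(cv2.minAreaRect(c))])
for n,p in dict(jar=(305,131),beaker=(381,127),tape=(379,217),driver=(442,206),bottle=(191,188)).items(): pr(n,onz(t,*p,30)[:2])
E
```

```text
footL [477.5 308.   30. ]
footR [472.6 266.3  30. ]
exL [513.5 302.8  30. ]
exR [510.4 264.5  30. ]
shL [524.2 374.2  50. ]
shR [503.1 188.7  50. ]
bL [ 559. -279.   12.]
bR [ 534.2 -356.9   12. ]
tL [ 712.  -325.9   12. ]
tR [ 687.4 -403.1   12. ]
([array([411.5, 171. ]), array([416. , 172.5])], array([2, 2], dtype=int32)) ([array([231.36, 304.55]), array([223.9, 307.3])], array([11, 10], dtype=int32))
pin [ 572.1 -313.5   38.3]
pin [ 566.4 -330.    37.7]
mat [[ 4.497e+02  7.480e+01]
 [ 4.493e+02 -2.000e-01]
 [ 3.780e+02  2.000e-01]
 [ 3.784e+02  7.500e+01]]
jar [718.8  58.7]
beaker [ 731.4 -212. ]
tape [ 411.4 -198.8]
driver [ 448.5 -420.4]
bottle [517.4 463.2]
```

```bash
cat >> h.py <<'E'
def down(yaw,pitch=0):
    "tool x along yaw(deg) level, z down; pitch tilts about tool y"
    a=np.radians(yaw);x=np.array([np.cos(a),np.sin(a),0]);z=np.array([0,0,-1.]);y=np.cross(z,x)
    return np.c_[x,y,z]@Ro.from_euler("y",pitch,degrees=True).as_matrix()
E
python3 - <<'E'
from h import *
print(rel((492,285,130),down(173.3)))
E
```

```text
(array([ 0.5676, -0.5573,  0.1014]), array([-1.0000e-04, -8.0000e-04, -2.5569e+00]))
```

Emit:
move_arm(targets="0.28 -0.28 0 0 0 -1.28 0.085; 0.28 -0.28 0 0 0 -1.28 0.085; 0.28 -0.28 0 0 0 -1.28 0.085; 0.28 -0.28 0 0 0 -1.28 0.085; 0.28 -0.28 0 0 0 -1.28 0.085; 0.28 -0.28 0 0 0 -1.28 0.085; 0.28 -0.28 0 0 0 -1.28 0.085; 0.568 -0.557 0.05 0 0 -2.557 0.085; 0.568 -0.557 0.05 0 0 -2.557 0.085; 0.568 -0.557 0.05 0 0 -2.557 0.085; 0.568 -0.557 0.05 0 0 -2.557 0.085; 0.568 -0.557 0.05 0 0 -2.557 0.085", squeeze=60)

```text
clock: 1.4
tool_pos: [427.4, 99.2, 203.5]
tcp_rot: [1.327, 2.847, 0.0]
wrist_force: [0.5, -0.8, 0.9]
gripper_width: 85.5
```

```bash
python3 - <<'E'
from h import *
print(rel((492,285,130),down(173.3)), robot.get_obs()["joint_positions"])
E
```

```text
(array([0.1007, 0.1689, 0.0735]), array([ 2.000e-04,  5.000e-04, -7.553e-01])) [ 4.20518995e-02  1.27321671e-01 -3.02929242e-01  1.14004425e+00
 -7.92663076e-05  9.14294642e-01]
```

Emit:
move_arm(targets="0.101 0.169 0.0735 0 0 -0.755 0.085; 0.101 0.169 0.0735 0 0 -0.755 0.085; 0.101 0.169 0.0735 0 0 -0.755 0.085; 0.101 0.169 0.0735 0 0 -0.755 0.085; 0.101 0.169 0.0735 0 0 -0.755 0.085; 0.101 0.169 0.0735 0 0 -0.755 0.085; 0.101 0.169 0.0735 0 0 -0.755 0.085; 0.101 0.169 0.0735 0 0 -0.755 0.085")

```text
clock: 2.2
tool_pos: [492.9, 281.6, 130.7]
tcp_rot: [0.201, 3.135, 0.0]
wrist_force: [-0.3, -0.5, 0.4]
gripper_width: 85.0
```

```bash
python3 - <<'E'
from h import *
print(rel((492,285,4),down(173.3)), robot.get_obs()["joint_positions"])
t=robot.read_camera("top");s=robot.read_camera("scene")
T=cv2.resize(t["color"][130:230,180:320],None,fx=4,fy=4,interpolation=cv2.INTER_CUBIC)
S=cv2.resize(s["color"][100:250,310:460],None,fx=2,fy=2)
o=np.zeros((400,780,3),np.uint8);o[:,:560]=T;o[:220,560:]=cv2.resize(s["color"][130:240,330:440],None,fx=2,fy=2);cv2.imwrite("pics/a.png",o)
for q in((492,285,30),(492,330,4),(492,240,4)): print(pix(t,q))
E
```

```text
(array([0.0014, 0.0032, 0.1267]), array([ 0.0001,  0.0005, -0.0113])) [ 3.75636369e-01  3.82688512e-01 -1.48402135e-01  1.03916012e+00
 -1.40522925e-04  5.03849999e-01]
(np.float64(240.9503571950067), np.float64(194.84965399822389))
(np.float64(229.85492617070273), np.float64(195.55963628242904))
(np.float64(254.84133956282247), np.float64(195.40743968837188))
```

View pics/a.png

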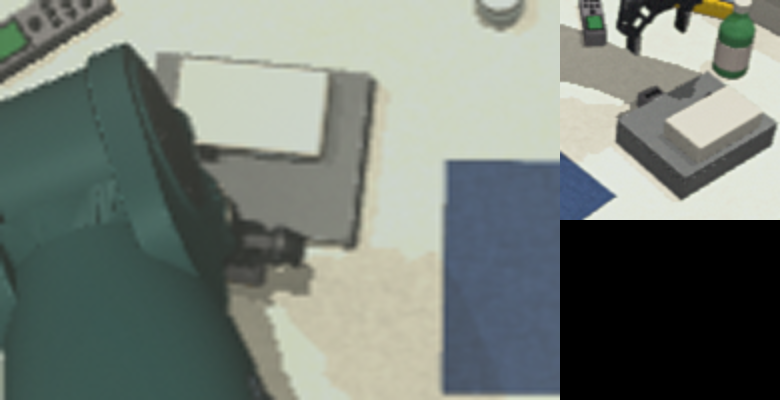

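The gripper hovers over the reader's foot at the shelf front, as intended. Next I descend and close.

Emit:
move_arm(targets="0.002 0.003 0.05 0 0 -0.01 0.085; 0.002 0.003 0.09 0 0 -0.01 0.085; 0.002 0.003 0.11 0 0 -0.01 0.085; 0.002 0.003 0.12 0 0 -0.01 0.085; 0.002 0.003 0.1265 0 0 -0.01 0.085; 0.002 0.003 0.1265 0 0 -0.01 0.085; 0.002 0.003 0.1265 0 0 -0.01 0.085")

```text
clock: 3.0
tool_pos: [492.0, 285.9, 4.6]
tcp_rot: [0.179, 3.135, 0.001]
wrist_force: [-0.4, -0.1, 0.2]
gripper_width: 84.8
```

Emit:
move_arm(targets="0 0 0 0 0 0 0.03; 0 0 0 0 0 0 0.03; 0 0 0 0 0 0 0.03; 0 0 0 0 0 0 0.03; 0 0 0 0 0 0 0.03; 0 0 0 0 0 0 0.03; 0 0 0 0 0 0 0.03; 0 0 0 0 0 0 0.03")

```text
clock: 3.8
tool_pos: [491.5, 286.0, 4.2]
tcp_rot: [0.178, 3.136, 0.001]
wrist_force: [-2.1, -0.2, 7.7]
gripper_width: 38.8
```

Emit:
move_arm(targets="0 0 -0.003 0 0 0 0.03; 0.01 0 -0.003 0 0 0 0.03; 0.02 0 -0.003 0 0 0 0.03; 0.04 0 -0.003 0 0 0 0.03; 0.06 0 -0.003 0 0 0 0.03; 0.08 0 -0.003 0 0 0 0.03; 0.10 0 -0.003 0 0 0 0.03; 0.11 0 -0.003 0 0 0 0.03; 0.12 0 -0.003 0 0 0 0.03; 0.12 0 -0.003 0 0 0 0.03")

```text
clock: 4.8
tool_pos: [371.0, 299.4, 6.6]
tcp_rot: [-0.177, -3.136, 0.0]
wrist_force: [0.5, -0.6, -1.9]
gripper_width: 39.1
```

```bash
python3 - <<'E'
from h import *
s=robot.read_camera("scene");t=robot.read_camera("top")
o=np.hstack([cv2.resize(s["color"][110:250,280:430],(600,560),interpolation=cv2.INTER_CUBIC)]);cv2.imwrite("pics/b.png",o)
print(rel((412,30,60),down(180)))
E
```

```text
(array([-0.0698, -0.2633, -0.0533]), array([ 0.0002,  0.0006, -0.1137]))
```

View pics/b.png

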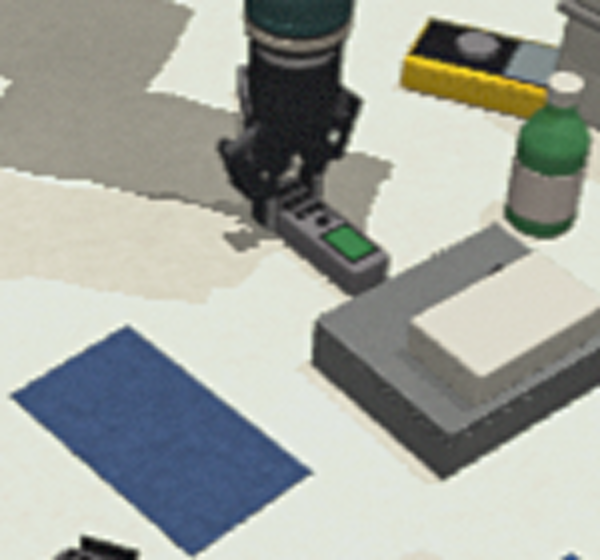

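The reader is fully out of the shelf and held level by its foot. I carry it low to the mat.

Emit:
move_arm(targets="0 0 -0.015 0 0 0 0.03; -0.006 -0.035 -0.015 0 0 -0.02 0.03; -0.012 -0.07 -0.015 0 0 -0.04 0.03; -0.018 -0.105 -0.015 0 0 -0.06 0.03; -0.024 -0.14 -0.015 0 0 -0.08 0.03; -0.03 -0.175 -0.015 0 0 -0.1 0.03; -0.035 -0.21 -0.015 0 0 -0.114 0.03; -0.04 -0.245 -0.015 0 0 -0.114 0.03; -0.044 -0.266 -0.015 0 0 -0.114 0.03; -0.044 -0.266 -0.005 0 0 -0.114 0.03; -0.044 -0.266 0.0015 0 0 -0.114 0.03; -0.044 -0.266 0.0015 0 0 -0.114 0.03")

```text
clock: 6.1
tool_pos: [386.0, 29.8, 4.6]
tcp_rot: [-0.0, -3.141, 0.0]
wrist_force: [-0.6, 0.0, -1.9]
gripper_width: 38.8
```

Emit:
move_arm(targets="0 0 0 0 0 0 0.03; 0 0 0.0005 0 0 0 0.03; 0 0 0.0005 0 0 0 0.03")

```text
clock: 6.4
tool_pos: [385.6, 30.4, 4.6]
tcp_rot: [0.001, -3.142, -0.0]
wrist_force: [-0.2, 0.5, -2.5]
gripper_width: 38.6
```

Emit:
move_arm(targets="0 0 0.001 0 0 0 0.03; 0 0 0.001 0 0 0 0.03; 0 0 0.001 0 0 0 0.085; 0 0 0.001 0 0 0 0.085; 0 0 0.001 0 0 0 0.085; 0 0 0.001 0 0 0 0.085; 0 0 0.001 0 0 0 0.085; 0 0 0.001 0 0 0 0.085; 0 0 -0.03 0 0 0 0.085; 0 0 -0.07 0 0 0 0.085; 0 0 -0.1 0 0 0 0.085; 0 0 -0.1 0 0 0 0.085")

```text
clock: 7.6
tool_pos: [387.5, 29.9, 107.7]
tcp_rot: [-0.0, 3.136, -0.001]
wrist_force: [-0.1, -0.1, -0.7]
gripper_width: 85.2
```

```bash
python3 - <<'E'
from h import *
s=robot.read_camera("scene");t=robot.read_camera("top")
o=np.hstack([cv2.resize(s["color"][170:290,240:360],(480,480),interpolation=cv2.INTER_CUBIC),cv2.resize(t["color"][140:240,280:360],(384,480))[:,:320]]);cv2.imwrite("pics/c.png",o)
# taken/empty cradles from first pictures
t0=cv2.imread("pics/top0.png");s0=cv2.imread("pics/scene0.png")
def cr(i,x,y,w,h,f):
    o=cv2.resize(i[y:y+h,x:x+w],(w*f,h*f),interpolation=cv2.INTER_CUBIC)
    for k in range(0,w,10): cv2.line(o,(k*f,0),(k*f,8),(0,0,255),1)
    for k in range(0,h,10): cv2.line(o,(0,k*f),(8,k*f),(0,0,255),1)
    return o
P=np.zeros((600,800,3),np.uint8)
a=cr(t0,330,130,50,60,6);b=cr(s0,270,235,80,75,6);P[:360,:300]=a;P[:450,310:790]=b
c=cr(t0,405,160,30,30,7);P[375:585,0:210]=c
cv2.imwrite("pics/d.png",P)
E
```

```text
(no output)
```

View pics/c.png

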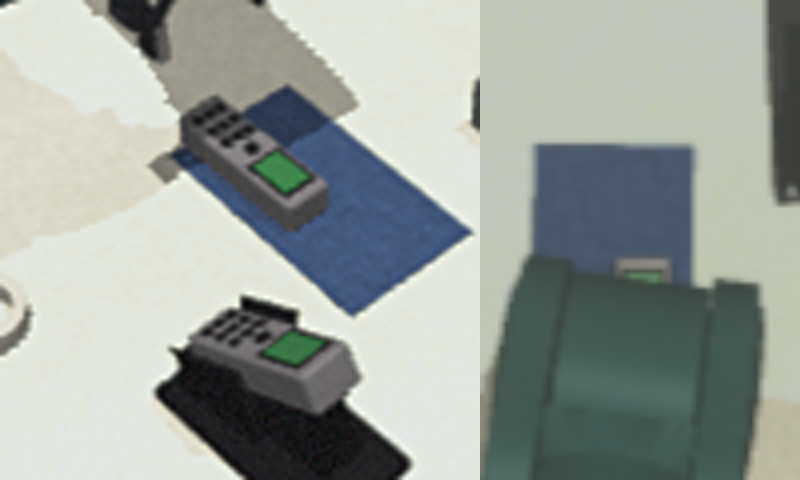

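View pics/d.png

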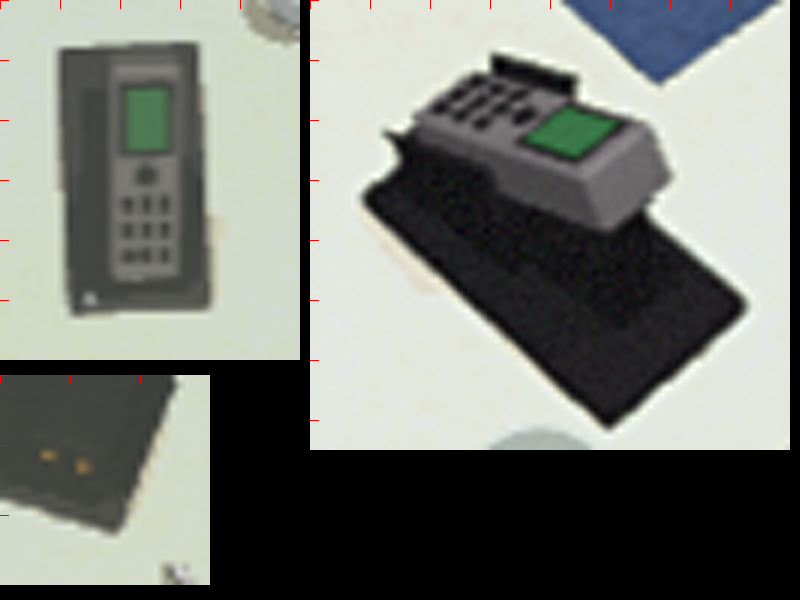

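The reader lies flat on the mat, screen up. The taken cradle's reader shows clear top corners in both views: head at about (348,141) and (360,141) in top, and (326,256) and (317,266) in scene.

```bash
python3 - <<'E'
from h import *
t=robot.read_camera("top");s=robot.read_camera("scene")
pr=lambda n,x:print(n,np.round(x,1))
HL=tri(t,(348.3,140.8),s,(326.3,255.7));HR=tri(t,(360,141.2),s,(316.7,266.2))
FL=tri(t,(348.7,176.2),s,(298.3,247));FR=tri(t,(360,176.2),s,(287.5,254.7))
for n,p in dict(HL=HL,HR=HR,FL=FL,FR=FR).items(): pr(n,p)
H=(HL+HR)/2;F=(FL+FR)/2;d=H-F;print("len",np.linalg.norm(d),"pitch",np.degrees(np.arctan2(d[2],np.hypot(*d[:2]))))
B=[onz(t,330+x/6,130+y/6,12) for x,y in((58,47),(198,43),(70,315),(210,307))];pr("B",B)
c=np.mean(B,0);u=(B[0]+B[1]-B[2]-B[3]);u/=np.linalg.norm(u);v=np.array([-u[1],u[0],0]);pr("c",c);print("yaw",np.degrees(np.arctan2(u[1],u[0])))
n=-u*.5+np.array([0,0,.866])
for nm,P in(("H",H),("F",F)): Q=P-15*n; pr(nm+" mid in cradle frame",[(Q-c)@u,(Q-c)@v,Q[2]])
i=t["color"];
# reader on mat, scene: top-face corners at z=30
for nm,(x,y) in dict(headR=(290,210),headL=(326,183),footR=(182,120),footL=(218,97)).items(): pr(nm,onz(s,240+x/4,170+y/4,30))
# head in top
for x,y in((617,262),(670,262)): pr("top head",onz(t,280+(x-480)/4.8,140+y/4.8,30))
E
```

```text
HL [663.3 -88.  118.2]
HR [ 665.1 -125.1  111.6]
FL [554.5 -90.6  52.3]
FR [ 554.7 -128.8   52.9]
len 126.0476387029407 pitch 29.61357922990616
B [[ 697.3  -65.3   12. ]
 [ 699.1 -149.2   12. ]
 [ 535.5  -70.7   12. ]
 [ 539.8 -153.9   12. ]]
c [ 617.9 -109.8   12. ]
yaw 1.7931479053061927
H mid in cradle frame [ 53.8   1.8 101.9]
F mid in cradle frame [-55.8   2.1  39.6]
headR [501.5  10.6  30. ]
headL [499.5  47.5  30. ]
footR [377.8  11.1  30. ]
footL [377.1  47.2  30. ]
top head [491.5  46.9  30. ]
top head [491.2   8.1  30. ]
```

Emit:
move_arm(targets="-0.04 0 0 0 0 0 0.085; -0.08 0 0 0 0.005 0 0.085; -0.08 0 0.04 0 0.005 0 0.085; -0.08 0 0.08 0 0.005 0 0.085; -0.08 0 0.095 0 0.005 0 0.085; -0.08 0 0.103 0 0.005 0 0.085; -0.08 0 0.103 0 0.005 0 0.085; -0.08 0 0.103 0 0.005 0 0.085")

```text
clock: 8.6
tool_pos: [465.8, 30.1, 2.0]
tcp_rot: [0.0, -3.137, 0.0]
wrist_force: [-0.1, -0.7, 1.0]
gripper_width: 85.2
```

Emit:
move_arm(targets="0 0 0 0 0 0 0.03; 0 0 0 0 0 0 0.03; 0 0 0 0 0 0 0.03; 0 0 0 0 0 0 0.03; 0 0 0 0 0 0 0.03; 0 0 0 0 0 0 0.03; 0 0 0 0 0 0 0.03; 0 0 0 0 0 0 0.03")

```text
clock: 9.4
tool_pos: [465.9, 30.1, 2.2]
tcp_rot: [0.0, -3.138, 0.0]
wrist_force: [-2.1, 0.6, 10.3]
gripper_width: 39.1
```

```bash
python3 - <<'E'
from h import *
# dock target hover: 60 mm square off bed and 8 mm up slope
u=np.array([np.cos(np.radians(-17)),np.sin(np.radians(-17)),0]);Z=np.array([0,0,1.]);sl=.866*u+.5*Z;n=-.5*u+.866*Z
F=np.array([570,-321.5,38.5]);o=robot.get_obs();p=o["tool_pos"];print(p,o["tcp_rot"],o["gripper_width"])
off=(p[0]-368, p[2]-15);print(off)
home=F+off[0]*sl+off[1]*n;print("home",home)
print(rel(home+60*n+10*sl,down(163,-30)))
print(rel(home+10*sl,down(163,-30)))
E
```

```text
[465.90075136  30.07983865   2.24430576] [ 3.04688657e-04 -3.13762822e+00  2.74391145e-04] 39.097475619333586
(np.float64(97.90075136195946), np.float64(-12.755694239853298))
home [ 657.17664382 -348.15257472   76.40394447]
(array([-0.1703, -0.372 , -0.1317]), array([ 0.077 , -0.5236,  0.2903]))
(array([-0.1992, -0.3808, -0.0799]), array([ 0.077 , -0.5236,  0.2903]))
```

Emit:
move_arm(targets="0 0 -0.02 0 0 0 0.03; 0 0 -0.06 0 0 0 0.03; 0 0 -0.11 0 0 0 0.03; 0 0 -0.16 0 0 0 0.03; -0.015 -0.035 -0.2 0.008 -0.05 0.03 0.03; -0.03 -0.07 -0.22 0.015 -0.1 0.06 0.03; -0.05 -0.11 -0.22 0.023 -0.16 0.09 0.03; -0.07 -0.15 -0.22 0.03 -0.22 0.12 0.03; -0.085 -0.19 -0.22 0.04 -0.28 0.15 0.03; -0.1 -0.23 -0.22 0.048 -0.34 0.18 0.03; -0.12 -0.27 -0.22 0.057 -0.4 0.21 0.03; -0.135 -0.3 -0.22 0.065 -0.44 0.24 0.03")

```text
clock: 10.6
tool_pos: [601.8, -272.1, 220.8]
tcp_rot: [0.332, 2.684, -0.091]
wrist_force: [-0.0, 0.5, -2.5]
gripper_width: 38.9
```

```bash
cat >> h.py <<'E'
u=np.array([np.cos(np.radians(-17)),np.sin(np.radians(-17)),0]);v=np.array([-u[1],u[0],0]);Z=np.array([0,0,1.]);sl=.866*u+.5*Z;n=-.5*u+.866*Z
F=np.array([570,-321.5,38.5]);home=np.array([657.2,-348.2,76.4])
E
python3 - <<'E'
from h import *
o=robot.get_obs();print(o["tool_pos"],o["gripper_width"],o["joint_positions"])
print(rel(home+70*n+12*sl,down(163,-30)))
E
```

```text
[ 601.76251045 -272.10484718  220.81321426] 38.90825360957953 [-0.60942682  0.21610073 -0.25123964  0.68433969  0.14101995 -0.3334764 ]
(array([-0.0098, -0.058 ,  0.0914]), array([ 0.0118, -0.0826,  0.0482]))
```

Emit:
move_arm(targets="-0.003 -0.03 0.015 0.006 -0.04 0.024 0.03; -0.01 -0.058 0.03 0.012 -0.083 0.048 0.03; -0.01 -0.058 0.06 0.012 -0.083 0.048 0.03; -0.01 -0.058 0.091 0.012 -0.083 0.048 0.03; -0.01 -0.058 0.091 0.012 -0.083 0.048 0.03; -0.01 -0.058 0.091 0.012 -0.083 0.048 0.03")

```text
clock: 11.2
tool_pos: [633.3, -338.2, 143.4]
tcp_rot: [0.384, 2.596, -0.102]
wrist_force: [-0.0, -0.2, -1.8]
gripper_width: 39.1
```

```bash
python3 - <<'E'
from h import *
o=robot.get_obs();print(o["tool_pos"],o["wrist_force"],rel(home+70*n+12*sl,down(163,-30)))
s=robot.read_camera("scene");t=robot.read_camera("top")
def cr(i,x,y,w,h,f,pts):
    o=cv2.resize(i[y:y+h,x:x+w],(w*f,h*f),interpolation=cv2.INTER_CUBIC)
    for k in range(0,w,10): cv2.line(o,(k*f,0),(k*f,8),(0,0,255),1)
    for k in range(0,h,10): cv2.line(o,(0,k*f),(8,k*f),(0,0,255),1)
    for p in pts: cv2.circle(o,(int((p[0]+.5-x)*f),int((p[1]+.5-y)*f)),2,(255,0,255),-1)
    return o
# predicted corners of held reader (top face) and home pins
E0=F+70*n+12*sl
P=[E0+a*130*sl+b*20*v+15*n for a in(0,1) for b in(-1,1)]
P+=[F,F+130*sl]
print([np.round(pix(s,q),1).tolist() for q in P])
b=cr(s["color"],190,260,95,110,5,[pix(s,q) for q in P]);a=cr(t["color"],390,120,64,80,5,[pix(t,q) for q in P])
o=np.zeros((550,800,3),np.uint8);o[:,:475]=b;o[:400,480:800]=a;cv2.imwrite("pics/e.png",o)
E
```

```text
[ 633.28844065 -338.19114819  143.35867703] [-0.0400521  -0.19360834 -1.76423487] (array([-0.0009, -0.0026,  0.0009]), array([ 0.0016, -0.0029,  0.0023]))
[[209.5, 279.7], [226.4, 273.4], [217.5, 304.1], [236.7, 296.6], [227.5, 306.0], [237.6, 332.9]]
```

View pics/e.png

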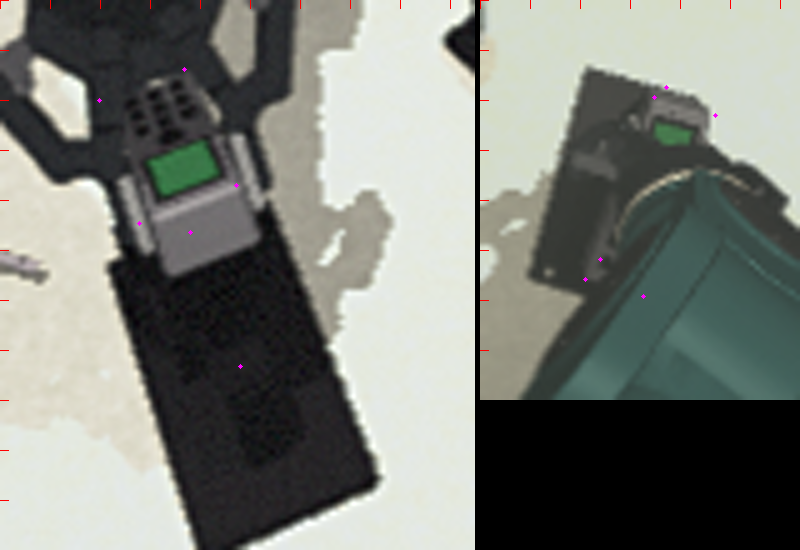

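The held reader points into the empty cradle with its screen up. Its head corners are near (220,306) and (240,298) in the scene view, within a few mm of the prediction. I'll slide it in along the slope from above the flared mouth.

```bash
python3 - <<'E'
from h import *
t=robot.read_camera("top");s=robot.read_camera("scene")
L=tri(t,(423.5,138.9),s,(239.1,297.9));R=tri(t,(435.5,142.1),s,(219.9,305.9))
H=(L+R)/2-15*n; o=robot.get_obs();d=H-o["tool_pos"]
print(L,R,"head rel TCP: sl,v,n",d@sl,d@v,d@n)
d=F-H;print("F rel head",d@sl,d@v,d@n)
print(rel(home+75*sl+22*n,down(163,-30)))
E
```

```text
[ 654.79658248 -323.45624424  177.90904024] [ 644.10100868 -362.00899803  177.52742064] head rel TCP: sl,v,n 30.11036754101034 0.7226615394329098 5.079085233241516
F rel head -140.78139337995904 -2.9237232300210483 -64.47110820762617
(array([-0.0622, -0.0024,  0.0502]), array([0.0004, 0.0004, 0.0028]))
```

Emit:
move_arm(targets="-0.03 -0.002 0.01 0 0 0.0025 0.03; -0.062 -0.0027 0.03 0 0 0.0025 0.03; -0.062 -0.0027 0.045 0 0 0.0025 0.03; -0.062 -0.0027 0.05 0 0 0.0025 0.03; -0.062 -0.0027 0.05 0 0 0.0025 0.03; -0.062 -0.0027 0.05 0 0 0.0025 0.03")

```text
clock: 12.0
tool_pos: [707.4, -363.7, 131.4]
tcp_rot: [0.388, 2.595, -0.102]
wrist_force: [0.3, 0.2, -2.4]
gripper_width: 39.0
```

```bash
cat > st.py <<'E'
from h import *
o=robot.get_obs();d=o["tool_pos"]-home
print("sl,v,n",np.round([d@sl,d@v,d@n],1),"F",np.round([o["wrist_force"]@a for a in(sl,v,n)],1),"w",round(o["gripper_width"],1),rel(home,down(163,-30))[1])
E
python3 st.py
```

```text
sl,v,n [73.  -0.2 21.4] F [-1.   0.3 -2.2] w 39.0 [ 0.001  -0.0018 -0.0004]
```

Approach the bed gently, sensing contact.

Emit:
move_arm(targets="0 0 0.006 0 0 0 0.03; 0 0 0.012 0 0 0 0.03; 0 0 0.016 0 0 0 0.03; 0 0 0.018 0 0 0 0.03; 0 0 0.018 0 0 0 0.03; 0 0 0.018 0 0 0 0.03")

```text
clock: 12.6
tool_pos: [717.5, -366.9, 116.4]
tcp_rot: [0.387, 2.593, -0.103]
wrist_force: [-0.4, 1.5, 4.2]
gripper_width: 38.5
```

```bash
python3 st.py
```

```text
sl,v,n [74.6 -0.2  3.1] F [1.4 1.4 4. ] w 38.5 [0.0009 0.0003 0.0001]
```

Emit:
move_arm(targets="0 0 -0.001 0 0 0 0.03; 0.008 0 -0.001 0 0 0 0.03; 0.016 0 -0.001 0 0 0 0.03; 0.024 0 -0.001 0 0 0 0.03; 0.03 0 -0.001 0 0 0 0.03; 0.03 0 -0.001 0 0 0 0.03")

```text
clock: 13.2
tool_pos: [691.2, -359.2, 102.5]
tcp_rot: [0.387, 2.592, -0.104]
wrist_force: [-3.8, 1.2, 11.0]
gripper_width: 38.8
```

```bash
python3 st.py
```

```text
sl,v,n [44.  -0.6  4.7] F [ 2.1  0.  11.5] w 38.8 [ 0.0002  0.0009 -0.    ]
```

Emit:
move_arm(targets="0 0 -0.002 0 0 0 0.03; 0.008 0 -0.002 0 0 0 0.03; 0.016 0 -0.002 0 0 0 0.03; 0.02 0 -0.002 0 0 0 0.03; 0.02 0 -0.002 0 0 0 0.03")

```text
clock: 13.7
tool_pos: [673.0, -353.2, 92.8]
tcp_rot: [0.388, 2.594, -0.102]
wrist_force: [-4.0, 1.5, 5.9]
gripper_width: 39.0
```

```bash
python3 st.py
```

```text
sl,v,n [22.5 -0.2  5.9] F [-0.7  0.3  7.2] w 39.0 [ 0.001  -0.0016 -0.0004]
```

Emit:
move_arm(targets="0 0 -0.001 0 0 0 0.03; 0.006 0 -0.001 0 0 0 0.03; 0.012 0 -0.001 0 0 0 0.03; 0.012 0 -0.001 0 0 0 0.03")

```text
clock: 14.1
tool_pos: [662.4, -349.8, 87.2]
tcp_rot: [0.388, 2.596, -0.102]
wrist_force: [-4.0, 0.9, 1.1]
gripper_width: 38.9
```

```bash
python3 st.py; python3 - <<'E'
from h import *
s=robot.read_camera("scene")
P=[F+130*sl+b*20*v+15*n for b in(-1,1)]+[F,F+130*sl]
o=cv2.resize(s["color"][260:360,190:290],(600,600),interpolation=cv2.INTER_CUBIC)
for q in P:
    p=pix(s,q);print(p);cv2.circle(o,(int((p[0]+.5-190)*6),int((p[1]+.5-260)*6)),2,(255,0,255),-1)
cv2.imwrite("pics/f.png",o)
E
```

```text
sl,v,n [10.1 -0.   6.7] F [-3.  -0.3  3. ] w 38.9 [ 0.0012 -0.0029 -0.0006]
(np.float64(226.36814189352606), np.float64(330.6637225884309))
(np.float64(244.82458159217464), np.float64(323.10173955870397))
(np.float64(227.51117431891527), np.float64(305.995191148982))
(np.float64(237.63059194285873), np.float64(332.8960868750862))
```

View pics/f.png

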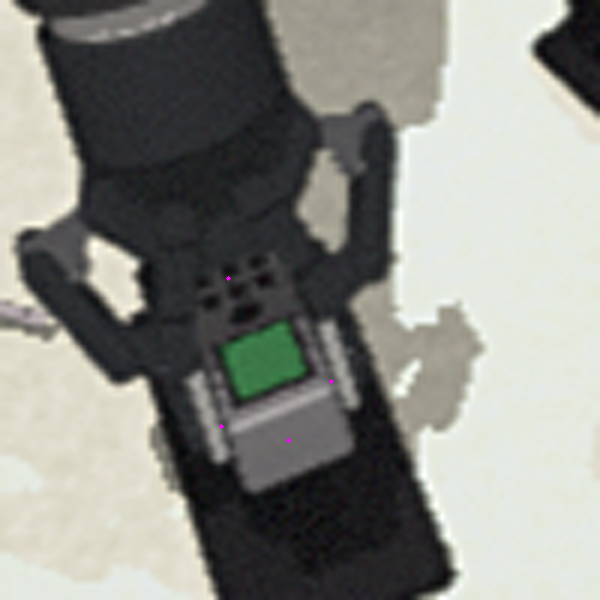

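The reader sits centred in the cradle, about 10 mm from home, with its head edge at about (238,328). I push down the slope in small steps.

Emit:
move_arm(targets="0.004 0 0 0 0 0 0.03; 0.007 0 0 0 0 0 0.03; 0.007 0 0 0 0 0 0.03")

```text
clock: 14.45
tool_pos: [657.6, -348.6, 84.7]
tcp_rot: [0.388, 2.594, -0.102]
wrist_force: [-2.1, 0.9, 3.8]
gripper_width: 39.2
```

```bash
python3 st.py
```

```text
sl,v,n [ 4.6 -0.3  6.9] F [-0.1  0.3  4.5] w 39.2 [ 0.0008 -0.0011 -0.0002]
```

Emit:
move_arm(targets="0.003 0 0 0 0 0 0.03; 0.006 0 0 0 0 0 0.03; 0.006 0 0 0 0 0 0.03")

```text
clock: 14.75
tool_pos: [654.3, -347.6, 83.0]
tcp_rot: [0.386, 2.591, -0.103]
wrist_force: [9.0, -0.8, 2.2]
gripper_width: 39.3
```

```bash
python3 st.py
```

```text
sl,v,n [ 0.7 -0.3  7.2] F [ 8.8  1.8 -2.5] w 39.3 [0.001  0.0026 0.0008]
```

Contact with the stop was felt at the expected place. Now I press the head end down onto the rib.

Emit:
move_arm(targets="0 0 0.001 0 0 0 0.03; 0 0 0.002 0 0 0 0.03; 0 0 0.003 0 0 0 0.03; 0 0 0.003 0 0 0 0.03")

```text
clock: 15.15
tool_pos: [654.5, -347.7, 82.5]
tcp_rot: [0.386, 2.59, -0.104]
wrist_force: [-28.5, 13.3, 44.4]
gripper_width: 39.1
```

```bash
python3 st.py
```

```text
sl,v,n [ 0.7 -0.3  6.6] F [-4.8  4.4 54. ] w 39.1 [0.0002 0.0027 0.0006]
```

The force is high and the head is already firmly on something, so I relax and release. Any gap is at most a few mm. Then I back off square to the bed and look.

Emit:
move_arm(targets="0.001 0 -0.0025 0 0 0 0.03; 0.001 0 -0.0025 0 0 0 0.03; 0.001 0 -0.0025 0 0 0 0.03")

```text
clock: 15.45
tool_pos: [654.1, -347.6, 82.7]
tcp_rot: [0.385, 2.59, -0.103]
wrist_force: [8.2, 1.2, 8.7]
gripper_width: 38.8
```

```bash
python3 st.py
```

```text
sl,v,n [ 0.4 -0.3  7. ] F [10.8  3.6  3.8] w 38.8 [0.001  0.0035 0.0009]
```

Emit:
move_arm(targets="0 0 0 0 0 0 0.085; 0 0 0 0 0 0 0.085; 0 0 0 0 0 0 0.085; 0 0 0 0 0 0 0.085; 0 0 0 0 0 0 0.085; 0 0 0 0 0 0 0.085; 0 0 0 0 0 0 0.085; 0 0 -0.03 0 0 0 0.085; 0 0 -0.07 0 0 0 0.085; 0 0 -0.11 0 0 0 0.085; 0 0 -0.15 0 0 0 0.085; 0 0 -0.15 0 0 0 0.085")

```text
clock: 16.65
tool_pos: [580.5, -325.7, 216.1]
tcp_rot: [0.386, 2.589, -0.107]
wrist_force: [0.9, -0.6, 0.3]
gripper_width: 84.9
```

```bash
python3 st.py; python3 - <<'E'
from h import *
s=robot.read_camera("scene");t=robot.read_camera("top")
o=np.zeros((600,800,3),np.uint8)
o[:,:500]=cv2.resize(s["color"][270:370,195:278],(500,600),interpolation=cv2.INTER_CUBIC)
o[:480,510:]=cv2.resize(t["color"][120:200,390:438],(290,480),interpolation=cv2.INTER_CUBIC)
P=[F+130*sl+b*20*v+15*n for b in(-1,1)]+[F+b*20*v+15*n for b in(-1,1)]
for q in P:
    p=pix(s,q);cv2.circle(o,(int((p[0]+.5-195)*6.02),int((p[1]+.5-270)*6)),2,(255,0,255),-1)
    p=pix(t,q);cv2.circle(o,(510+int((p[0]+.5-390)*6.04),int((p[1]+.5-120)*6)),2,(255,0,255),-1)
cv2.imwrite("pics/g.png",o)
E
```

```text
sl,v,n [  0.7  -1.  161. ] F [ 1.1 -0.3 -0.2] w 84.9 [-0.0016  0.0047  0.0009]
```

View pics/g.png

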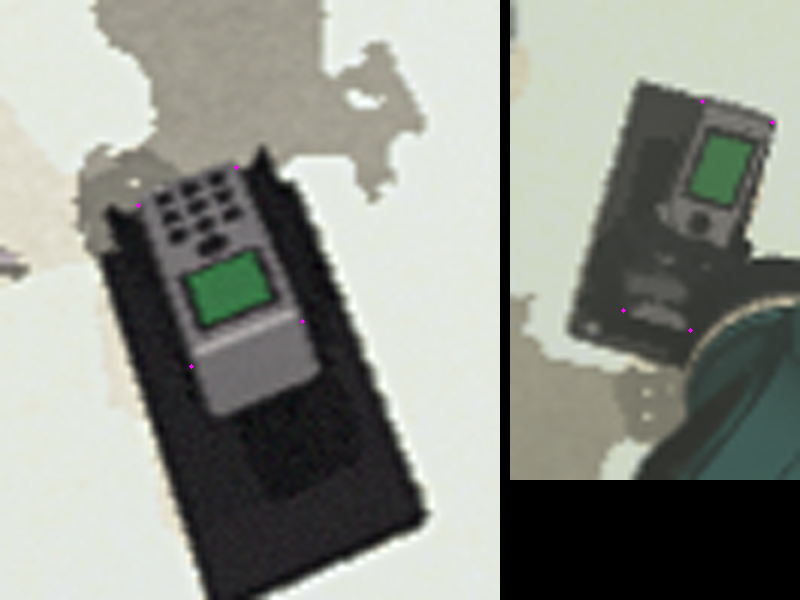

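The reader is seated in the cradle, with all four top corners within about 2 mm of the predicted home points: scene head edge at about (228,330), foot edge at about (226,300). I make one confirming push on its head end with shut fingers.

Emit:
move_arm(targets="-0.03 0 0 0 0 0 0; -0.056 0 0.03 0 0 0 0; -0.056 0 0.07 0 0 0 0; -0.056 0 0.11 0 0 0 0; -0.056 0 0.11 0 0 0 0; -0.056 0 0.11 0 0 0 0; -0.056 0 0.13 0 0 0 0; -0.056 0 0.145 0 0 0 0; -0.056 0 0.15 0 0 0 0; -0.056 0 0.15 0 0 0 0")

```text
clock: 17.75
tool_pos: [698.4, -360.9, 108.2]
tcp_rot: [0.388, 2.595, -0.102]
wrist_force: [0.3, -0.0, -0.6]
gripper_width: 0.0
```

```bash
python3 st.py
```

```text
sl,v,n [53.2 -0.1  6. ] F [-0.   0.1 -0.6] w 0.0 [ 0.0012 -0.0023 -0.0003]
```

Emit:
move_arm(targets="0.004 0 0 0 0 0 0; 0.008 0 0 0 0 0 0; 0.01 0 0 0 0 0 0; 0.01 0 0 0 0 0 0")

```text
clock: 18.15
tool_pos: [689.8, -358.4, 103.7]
tcp_rot: [0.388, 2.594, -0.102]
wrist_force: [-0.1, 0.2, -0.7]
gripper_width: -0.2
```

```bash
python3 st.py
```

```text
sl,v,n [43.2 -0.2  6.5] F [-0.5  0.2 -0.5] w -0.2 [ 0.0009 -0.0016 -0.0004]
```

Emit:
move_arm(targets="0.002 0 0 0 0 0 0; 0.003 0 0 0 0 0 0; 0.003 0 0 0 0 0 0")

```text
clock: 18.45
tool_pos: [688.0, -357.9, 102.4]
tcp_rot: [0.387, 2.594, -0.103]
wrist_force: [1.6, -0.3, 1.7]
gripper_width: -0.2
```

```bash
python3 st.py
```

```text
sl,v,n [41.  -0.3  6.4] F [2.3 0.2 0.7] w -0.2 [ 0.0009 -0.0006 -0.0001]
```

Emit:
move_arm(targets="0.002 0 0 0 0 0 0; 0.003 0 0 0 0 0 0; 0.003 0 0 0 0 0 0")

```text
clock: 18.75
tool_pos: [687.5, -358.0, 103.0]
tcp_rot: [0.385, 2.589, -0.104]
wrist_force: [10.2, -1.8, 6.9]
gripper_width: 0.3
```

```bash
python3 st.py
```

```text
sl,v,n [40.9 -0.5  7.1] F [12.4  1.3  0.8] w 0.3 [0.0006 0.0042 0.0011]
```

The reader takes 12 N without moving, so it is home on the stop. I back away and do a final check.

Emit:
move_arm(targets="-0.004 0 0 0 0 0 0; -0.012 0 0 0 0 0 0; -0.014 0 -0.03 0 0 0 0; -0.014 0 -0.08 0 0 0 0; -0.014 0 -0.13 0 0 0 0; -0.014 0 -0.18 0 0 0 0; 0.05 0 -0.2 0 0 0 0; 0.1 0 -0.2 0 0 0 0; 0.14 0 -0.2 0 0 0 0; 0.14 0 -0.2 0 0 0 0; 0.14 0 -0.2 0 0 0 0; 0.14 0 -0.2 0 0 0 0")

```text
clock: 19.95
tool_pos: [474.9, -293.5, 205.3]
tcp_rot: [0.387, 2.593, -0.104]
wrist_force: [0.2, -0.8, 0.2]
gripper_width: 0.2
```

```bash
python3 st.py; python3 - <<'E'
from h import *
s=robot.read_camera("scene");t=robot.read_camera("top")
o=np.zeros((600,800,3),np.uint8)
o[:,:500]=cv2.resize(s["color"][270:370,195:278],(500,600),interpolation=cv2.INTER_CUBIC)
o[:480,510:]=cv2.resize(t["color"][120:200,390:438],(290,480),interpolation=cv2.INTER_CUBIC)
cv2.imwrite("pics/h.png",o)
E
```

```text
sl,v,n [-100.4   -1.   206.7] F [ 0.5 -0.7 -0.1] w 0.2 [0.0001 0.     0.0001]
```

View pics/h.png

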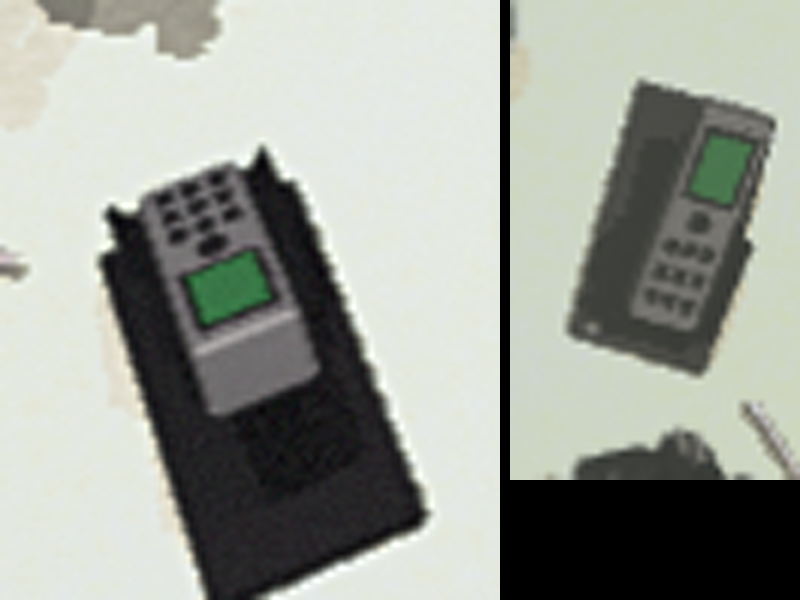

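Final view: the reader is in the pocket, screen up, clear of the gripper. I run a quick triangulation of its corners.

```bash
python3 - <<'E'
from h import *
t=robot.read_camera("top");s=robot.read_camera("scene")
T=lambda x,y:(390+(x-510)/6.04-.5,120+y/6-.5);S=lambda x,y:(195+x/6.02-.5,270+y/6-.5)
Q=dict(HL=(T(702,98),S(298,315)),HR=(T(775,120),S(190,356)),FL=(T(633,313),S(237,163)),FR=(T(694,330),S(143,203)))
for k,(a,b) in Q.items():
    p=tri(t,a,s,b);h=F+(130*sl if k[0]=="H" else 0)+(20 if k[1]=="L" else -20)*v+15*n
    d=p-h;print(k,p.round(1),"off sl,v,n",np.round([d@sl,d@v,d@n],1))
E
```

```text
HL [ 676.7 -332.9  121.7] off sl,v,n [2.8 0.3 4.4]
HR [ 664.5 -370.9  123.4] off sl,v,n [3.3 0.4 6.2]
FL [ 568.1 -302.4   55.9] off sl,v,n [ 2.3 -2.3  3.8]
FR [ 557.7 -338.5   54. ] off sl,v,n [1.9 0.1 1.8]
```

```bash
python3 -c "
from plant import robot
print(robot.close_job(), robot.get_obs()['clock'])"
```

```text
the job is handed in; nothing more can be done
the job is handed in; nothing more can be done
```

I handed the job in at about 20 s of the 64 s allowed. The reader is in the empty cradle, screen up and released; no verdict was reported.

I drew the reader out by its keypad foot, laid it flat on the blue mat and let go. I then took it by its screen end, slid it foot first down the slope into the cradle, released it and backed off.

**Checks that agree:**
- **Stop:** I felt it where expected while holding the reader. After release I pushed the head end with shut fingers at about 12 N, and it did not move.
- **Position:** in the final views the top corners lie within about 2 to 3 mm of my estimated home points along and across the slope.
- **Robot:** the arm stands clear and the wrist force is about zero.

**Checks that disagreed:**
- **Height:** the reader reads 2 to 6 mm higher off the bed than my estimate, and the gripper met firm support about 7 mm higher than planned. I take this as my estimated bed height being too low rather than the reader sitting proud, but I have no independent measurement of the bed.
- **Pressing force:** while I pressed the head down, the wrist force reached about 54 N. That is under the 120 N wrist limit, and I backed off at once.

I did not measure the bystanders again at the end. No move passed close to any of them.

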